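Lay out the hair-setting mat

TASK

Set out the hair things on the grey mat on the bathroom counter: put the aqua shower-cap case squarely in the rectangle in the middle, and lay the nail clipper centred on top of it, lengthwise along the case. Stand the pink roller on the circle between the case and the amber jar, and the yellow roller on the circle between the case and the soap dish, each centred and upright. Leave the jar, the soap dish, the blue roller and the red nail varnish where they stand.

Things in the scene. Friction and masses are not known exactly. Their poses are not given: they have to be found in the camera images.
- mat: dark grey mat fixed on the counter, 130 mm (x) by 400 mm (y), 4 mm thick. Origin at the centre of its underside, z up. White marks: a rectangle outline, 94 mm (x) by 66 mm (y), about the origin, and two circle outlines, 46 mm across, centred at x = 0, y = +85 and -85 mm. The jar stands at one end of it and the soap dish at the other, about 160 mm from the middle; either may be at either end.
- case: shower-cap case: closed hard plastic box, aqua with a pale lid, 84 mm (x) by 56 mm (y) by 30 mm high, flat on top. Origin at the centre of its underside, x along its length, z up. About 90 g. It belongs in the mat's middle rectangle, its length across the mat (its x along the mat's x, either way round).
- clipper: steel nail clipper lying flat, 66 mm (x) by 16 mm (y) by 14 mm high. Origin at the centre of its underside, x along its length, z up. About 40 g. It belongs on the lid of the case, centred, its length along the case's length (either way round).
- roller_pink: hard plastic hair roller, pink with darker rings and a dark hole in its top end, 34 mm diameter and 62 mm tall, standing on end. Origin at the centre of its lower end, z up along its length. About 30 g. It belongs on the circle on the jar's side of the mat.
- roller_yellow: hard plastic hair roller, yellow with darker rings and a dark hole in its top end, 34 mm diameter and 62 mm tall, standing on end. Origin at the centre of its lower end, z up along its length. About 30 g. It belongs on the circle on the soap dish's side of the mat.
- jar: amber cream jar with a black lid, 60 mm diameter, 50 mm tall, standing loose on one end of the mat. Origin at the centre of its underside. A landmark: leave it alone.
- dish: white ceramic soap dish, 92 mm (x) by 62 mm (y), with a green bar of soap on it, 38 mm high in all, standing loose on the other end of the mat. Origin at the centre of its underside. A landmark: leave it alone.
- roller_blue: hard plastic hair roller, blue with darker rings and a dark hole in its top end, 34 mm diameter and 62 mm tall, standing on end. Origin at the centre of its lower end, z up along its length. About 30 g. Not wanted: leave it alone.
- varnish: small red nail varnish bottle with a black cap, 32 mm diameter, 60 mm tall, standing loose on the counter. Origin at the centre of its underside. Leave it alone.
Not all that is in view belongs to the job. Leave any green, turquoise or white look-alike of the roller_pink alone.

How it is judged:
By the outcome, as a careful person would: the job done as asked, in the order asked, and still so for the second after the job is handed in, with the robot touching nothing.
It also fails if it takes over 102 s, if anything falls off the work surface, if the arm or the gripper's body presses on something with over 40 N, if the wrist force passes 120 N, or if a joint passes its speed limit or range.

ROBOT

A 7-joint arm with a two-finger parallel gripper is mounted at the origin on the work surface. World frame = base frame: x ahead of the robot, y to its left, z up, the work surface at z = 0. Lengths are in mm, angles in rad, forces in N, time in s.
With the tool pointing down it reaches from about 400 to 900 mm from the base axis. Payload 5.6 kg.
Tool frame: the origin (TCP) lies at the very end of the fingers, on their centre line; the grasp point (between the pads) lies 19 mm behind it; z points along the fingers, y is the line along which they close (so a half turn about z gives the same grasp; the last joint's range is limited). The gripper opens to 92 mm and grips with 3 to 60 N. Pads are 20 mm wide; open, the fingers measure 128 mm over their backs; the gripper's body (75 mm by 189 mm) begins 69 mm behind the grasp point.
Start: joints at [1.159, 0.468, -0.012, 1.603, 0.006, 1.071, -0.056], TCP at [234.281, -606.319, 175.992] pointing down, gripper open.
Joint ranges: [-2.53, 2.53], [-0.31, 2.02], [-1.57, 1.55], [0.28, 2.44], [-1.29, 4.43], [0.15, 1.84], [-2.92, 2.92]. Speed limits (rad/s): [2.57, 2.57, 3.14, 3.14, 3.14, 3.14, 3.14].

INTERFACE

Orientations are given as a unit quaternion [w, x, y, z].
In Python, from bench import ctrl, viewer gives the robot as it stands.
- The arm moves only by the shell command python3 -m crank 'ROWS' [FORCE]. ROWS is a JSON object of lists of equal length, an entry for each row: "delta_pos": the shift along the tool's x, y, z in m, a list of three; "yaw": the turn about the tool's z in degrees; "hand": the opening, from -1 (shut) to 1 (fully open). In form: {"delta_pos": [[tx, ty, tz], ...], "yaw": [yaw, ...], "hand": [hand, ...]}. A call has exactly 5 rows; each row is the pose to reach, as a shift and turn from the pose commanded when the call began, along the tool's axes at that moment; what a row does not reach only later rows make up. A row lasts 1/8 s, in which the tool goes at most 62.5 mm and 10.7 degrees, less where a joint would pass 70% of its speed; a pose out of reach is approached as far as the arm can. A call with a gripper value outside its range is refused whole. The fingers move at their own pace and stop on an object; FORCE is the grip in N (left out, the last holds). Time passes only in rows, so rows that repeat a pose let the fingers close, or fill a call up. It gives the time, the measured TCP pose, the force, the opening and the grip force at its end, in the units of the state.
- ctrl.get_obs(): the state, without advancing time (a new reading comes with each control period).
- viewer.capture(name): name is "side" or "top"; returns a dict with "pixels" (420x560x3 uint8, red, green, blue), "fx", "fy", "cx", "cy" (pixels), "k1" (the pictures are not rectified: a ray, as slopes to the right and down, at radius r is drawn at 1 + k1 r^2 times it, then the intrinsics apply), "rvec" (rotation vector, rad) and "tvec" (3), from world to camera coordinates, as OpenCV has them. Camera axes: x right, y down, z forward; pixel columns grow to the right and rows downward; lengths in mm; the calibration is good to about 2 mm. A picture is of the moment at which its call begins. There is no depth.
- ctrl.hand_in(): hands the job in; it is judged then, once.
The state is a dict: "time": time; "q": joint angles; "joint_vel": joint speeds; "joint_efforts": joint torques, N m; "tool_pos": TCP position; "eef_rot": TCP orientation; "contact_force": force on the tool from outside, world axes, zero at the start; "ft_torque": the same for the moment, N m; "width": opening from 0.0 (shut) to 1.0 (fully open); "gripper_force": force on a finger pad.
Only numpy, scipy, OpenCV 4.12 (cv2) and the standard library are available. Lean on these libraries where they do the work, as an engineer would, in place of code of your own. Each camera call takes 0.05 s, during which the arm holds its last target. There are 200 camera calls.

## Working session

There is one attempt and no reset: what is moved stays moved. The work goes in short steps, Python scripts to look and compute and a shell command to move; the robot and the scene stay as the last step left them, time stands still between calls to the robot, and variables do not carry over. Pictures are saved under pics/ and viewed, at most 14 in all, crops included, and the job is handed in when it is done.

```bash
ls; mkdir -p pics; cat > h.py <<'E'
import numpy as np, cv2
from bench import ctrl, viewer
def cap(n):
    d=viewer.capture(n); d['img']=np.asarray(d['pixels'])[:,:,::-1].copy(); return d
def ray(d,u,v):
    x=(u-d['cx'])/d['fx'];y=(v-d['cy'])/d['fy'];rd=np.hypot(x,y);r=rd
    for _ in range(30): r=rd/(1+d['k1']*r*r)
    s=r/rd if rd>1e-9 else 1
    R=cv2.Rodrigues(np.array(d['rvec'],float))[0];t=np.array(d['tvec'],float).ravel()
    return -R.T@t, R.T@np.array([x*s,y*s,1])
def onz(d,u,v,z):
    c,k=ray(d,u,v); return c+k*(z-c[2])/k[2]
def proj(d,p):
    R=cv2.Rodrigues(np.array(d['rvec'],float))[0]
    c=R@np.array(p,float)+np.array(d['tvec'],float).ravel();x,y=c[0]/c[2],c[1]/c[2]
    s=1+d['k1']*(x*x+y*y);return d['cx']+d['fx']*x*s,d['cy']+d['fy']*y*s
E
python3 - <<'E'
from h import *
for n in('top','side'):
    d=cap(n);cv2.imwrite(f'pics/{n}0.png',d['img'])
    print(n,{k:d[k] for k in('fx','fy','cx','cy','k1','rvec','tvec')},ray(d,280,210))
print(ctrl.get_obs())
E
```

```text
pics
top {'fx': 515.2251321575105, 'fy': 515.2251321575105, 'cx': 279.65558521222744, 'cy': 210.65903289128187, 'k1': 0.060692541237583414, 'rvec': array([ 2.14499324, -2.1142867 ,  0.15698942]), 'tvec': array([   8.08654809,  527.20699014, 1162.01916851])} (array([ 332.2899066,   -4.1257826, 1232.017673 ]), array([ 0.16288437,  0.0157902 , -0.98651986]))
side {'fx': 500.85131947349026, 'fy': 500.85131947349026, 'cx': 285.0476931678479, 'cy': 215.50692669553374, 'k1': -0.04484302545651991, 'rvec': array([ 0.73319156, -2.44986404,  1.32678028]), 'tvec': array([431.15511294, 171.16693642, 881.62649314])} (array([ 17.81109326, 777.70826498, 622.34294763]), array([ 0.46144169, -0.70396544, -0.5401173 ]))
{'time': 0.1, 'q': array([ 1.15896568,  0.4682853 , -0.01159302,  1.60350354,  0.00602996,
        1.07141603, -0.0563051 ]), 'joint_vel': array([ 0.00063799, -0.00177206,  0.00088669, -0.00147873,  0.00125537,
        0.00013312,  0.0014908 ]), 'joint_efforts': array([ 5.18519209e-04, -5.21653819e+01, -1.25172190e-02, -2.44369876e+01,
       -5.67622797e-02,  1.40684264e-02,  5.00716669e-05]), 'tool_pos': array([ 234.05148295, -605.78060811,  175.14971861]), 'eef_rot': array([-7.59357054e-04,  9.83049200e-01,  1.83340248e-01, -2.15476657e-04]), 'contact_force': array([-0.40492461,  1.04754265, -0.28273372]), 'ft_torque': array([ 0.01749781, -0.01382525,  0.00778902]), 'gripper_force': 0.0, 'width': 1.0005222993309126}
```

View pics/top0.png

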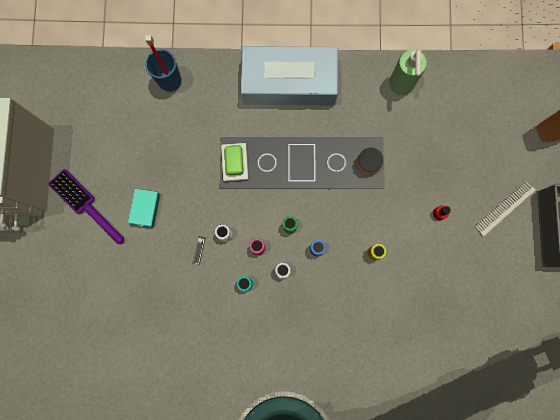

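View pics/side0.png

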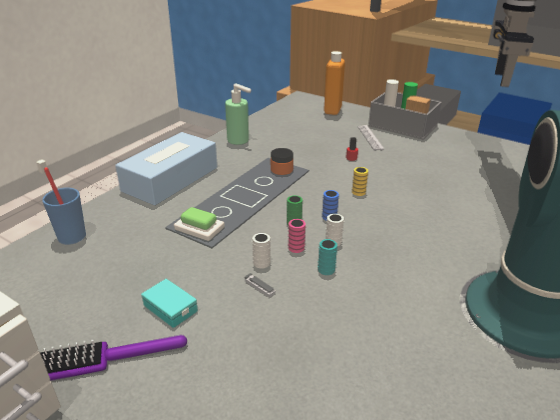

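```bash
cat > m.py <<'E'
from h import *
def mask(d,lo,hi,box):
    hsv=cv2.cvtColor(d['img'],cv2.COLOR_BGR2HSV);m=cv2.inRange(hsv,np.array(lo),np.array(hi))
    k=np.zeros_like(m);x0,y0,x1,y1=box;k[y0:y1,x0:x1]=1;return m*k
def big(m):
    c=max(cv2.findContours(m,cv2.RETR_EXTERNAL,cv2.CHAIN_APPROX_NONE)[0],key=cv2.contourArea);return c
def worldrect(d,c,z):
    p=np.array([onz(d,*q[0],z)[:2] for q in cv2.convexHull(c)],np.float32);return cv2.minAreaRect(p)
def wmarks(d):
    # white marks: filled contour centroids
    m=mask(d,(0,0,150),(180,60,255),(215,132,390,192));out=[]
    for c in cv2.findContours(m,cv2.RETR_EXTERNAL,cv2.CHAIN_APPROX_NONE)[0]:
        if cv2.contourArea(c)>100:
            w=np.array([onz(d,*q[0],4)[:2] for q in c],np.float32)
            out.append((cv2.boundingRect(c),np.round(cv2.minEnclosingCircle(w)[0],1),[np.round(a,2) for a in cv2.minAreaRect(w)]))
    return out
def hole(d,u,v,r=11,z=62):
    g=d['img'].max(2).astype(int)
    m=(g<60).astype(np.uint8)*255;k=np.zeros_like(m);cv2.circle(k,(int(u),int(v)),r,255,-1)
    c=big(m&k);(x,y)=cv2.fitEllipse(c)[0] if len(c)>5 else c.mean((0,1))
    return (x,y),cv2.contourArea(c),onz(d,x,y,z)
E
python3 - <<'E'
from m import *
d=cap('top');s=cap('side')
for o in wmarks(d): print(o)
for n,u,v in(('pink',257,246),('yel',378,251),('blue',317,247)): print(n,hole(d,u,v))
for n,u,v in(('pink',297,226),('yel',361,172),('blue',331,195)): print('side',n,hole(s,u,v))
c=mask(d,(75,60,60),(95,255,255),(115,180,170,235));k=big(c)
print('case',cv2.minAreaRect(k),worldrect(d,k,30))
def crop(d,x0,y0,x1,y1,f): return cv2.resize(d['img'][y0:y1,x0:x1],None,fx=f,fy=f,interpolation=cv2.INTER_CUBIC)
a=crop(d,120,180,220,280,4);b=crop(d,225,210,325,310,4)
e=crop(d,345,225,395,275,4);f=crop(s,140,270,280,320,4)
w=np.zeros((600,800,3),np.uint8);w[:400,:400]=a;w[:400,400:]=b;w[400:,:560]=f[:,:560];w[400:,600:]=e
cv2.imwrite('pics/crop.png',w)
E
```

```text
((327, 153, 19, 19), array([ 655.9, -119.6]), [array([ 655.98, -119.61]), array([43.93, 45.24]), np.float64(89.8)])
((258, 153, 19, 19), array([653.8,  50.1]), [array([654.01,  50.49]), array([44.46, 43.84]), np.float64(45.24)])
((288, 144, 28, 38), array([654.1, -34.1]), [array([653.96, -35.3 ]), array([93.23, 66.19]), np.float64(0.69)])
((221, 143, 27, 37), array([655.7, 130.2]), [array([655.26, 129.97]), array([90.91, 60.34]), np.float64(5.16)])
pink ((256.5286560058594, 245.40444946289062), 64.0, array([443.06948757,  66.77919656,  62.        ]))
yel ((378.59893798828125, 250.84686279296875), 56.5, array([ 434.84271777, -209.7240351 ,   62.        ]))
blue ((316.78460693359375, 247.0777130126953), 28.5, array([441.22613425, -70.26988963,  62.        ]))Traceback (most recent call last):
  File "<stdin>", line 5, in <module>
  File "m.py", line 20, in hole
    c=big(m&k);(x,y)=cv2.fitEllipse(c)[0] if len(c)>5 else c.mean((0,1))
  File "m.py", line 6, in big
    c=max(cv2.findContours(m,cv2.RETR_EXTERNAL,cv2.CHAIN_APPROX_NONE)[0],key=cv2.contourArea);return c
ValueError: max() iterable argument is empty
```

```bash
python3 - <<'E'
from m import *
d=cap('top');s=cap('side')
def crop(d,x0,y0,x1,y1,f): return cv2.resize(d['img'][y0:y1,x0:x1],None,fx=f,fy=f,interpolation=cv2.INTER_CUBIC)
w=np.zeros((600,800,3),np.uint8);w[:400,:400]=crop(d,120,180,220,280,4);w[:400,400:]=crop(d,225,210,325,310,4)
w[400:,:560]=crop(s,140,270,280,320,4);w[400:,600:]=crop(d,345,225,395,275,4)
cv2.imwrite('pics/crop.png',w)
c=mask(d,(75,60,60),(95,255,255),(115,180,170,235));k=big(c)
print('case',cv2.minAreaRect(k),worldrect(d,k,30))
for n,lo,hi,box in(('pink',(160,80,60),(178,255,255),(240,230,272,262)),('yel',(20,100,80),(35,255,255),(362,236,394,268)),('blue',(105,90,60),(125,255,255),(300,232,332,264))):
    k=big(mask(d,lo,hi,box));print(n,cv2.boundingRect(k),worldrect(d,k,62))
    hsv=cv2.cvtColor(s['img'],cv2.COLOR_BGR2HSV)
for n,lo,hi,box in(('pink',(160,80,60),(178,255,255),(270,205,320,260)),('yel',(20,100,80),(35,255,255),(340,155,380,205)),('blue',(105,90,60),(125,255,255),(312,180,350,225))):
    m=mask(s,lo,hi,box);k=big(m);print('side',n,cv2.boundingRect(k))
# side-plane check: predicted rim centre and base in side view
for n,p in(('pink',(443,66.8)),('yel',(434.8,-209.7))):
    print(n,'side proj top/bottom',proj(s,[*p,62]),proj(s,[*p,0]))
g=cv2.cvtColor(d['img'],cv2.COLOR_BGR2GRAY)[230:272,186:212]
for r in g: print(' '.join('%3d'%x for x in r))
E
```

```text
case ((143.59616088867188, 207.5192108154297), (26.08344268798828, 36.86983108520508), 11.309932708740234) ((532.674072265625, 337.83624267578125), (61.97054672241211, 85.72358703613281), 82.38072204589844)
pink (249, 238, 16, 17) ((440.81585693359375, 65.39500427246094), (37.45376968383789, 33.34423065185547), 34.942012786865234)
yel (368, 244, 19, 16) ((433.3426513671875, -205.96974182128906), (33.90283203125, 40.8934326171875), 0.8981198072433472)
blue (310, 240, 16, 16) ((440.54827880859375, -71.44804382324219), (32.339332580566406, 35.74802017211914), 63.92433547973633)
side pink (288, 219, 18, 34)
side yel (352, 167, 16, 29)
side blue (323, 190, 16, 30)
pink side proj top/bottom (np.float64(297.0127050886115), np.float64(222.45361043604498)) (np.float64(296.27746315411434), np.float64(247.31975569238685))
yel side proj top/bottom (np.float64(361.1689523763668), np.float64(169.47525501969997)) (np.float64(358.79234826280714), np.float64(191.901801676753))
129 130 128 128 131 132 127 128 124 129 130 125 128 131 128 124 127 130 125 124 127 133 133 128 131 131
130 131 130 128 130 1
[... 3542 characters left out ...]
 131 127 128 129 120 111 121 128 126 124 124 122 122 126 130 134 133 131 131
132 134 132 130 125 125 127 128 125 123 126 131 129 133 132 123 123 124 124 128 130 129 128 131 130 132
132 131 132 135 131 124 123 125 125 128 132 133 131 130 132 127 126 126 126 128 131 131 128 130 130 129
126 125 131 132 132 127 127 129 127 127 131 131 127 130 130 125 129 127 126 130 131 130 130 128 127 125
124 128 130 128 126 127 127 128 131 127 128 129 125 130 124 121 129 124 126 133 130 127 124 126 129 125
127 128 125 124 122 125 129 127 129 129 129 130 125 125 124 123 130 124 124 128 127 125 124 127 131 129
126 126 126 128 124 130 129 130 130 129 129 129 124 125 130 130 129 128 124 125 124 126 125 129 132 130
```

View pics/crop.png

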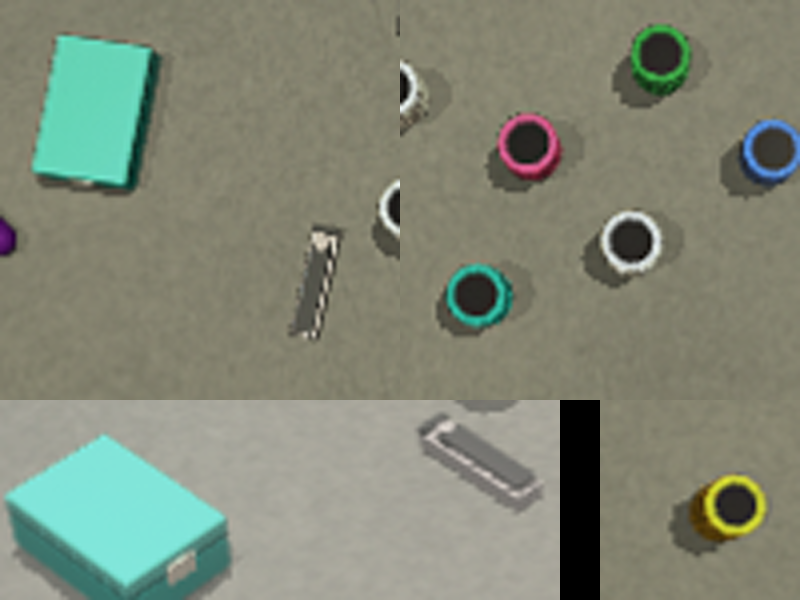

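The pink roller at top (257,246) is the only pink one. Green is at (290,224), turquoise at (244,284) and the whites at (222,232) and (283,271), so those are the look-alikes to leave. The crop confirms this. Yellow is at (378,251), the case at (143,208) and the clipper at (199,250). The jar is on the right (−y) and the dish on the left (+y).

```bash
cat > go.py <<'E'
import sys
from h import *
from scipy.spatial.transform import Rotation as Ro
def pose():
    o=ctrl.get_obs();w,x,y,z=o['eef_rot'];R=Ro.from_quat([x,y,z,w]).as_matrix();return o,R
def delta(x,y,z,h):
    o,R=pose();d=R.T@(np.array([x,y,z])-o['tool_pos']);hd=np.degrees(np.arctan2(R[1,0],R[0,0]))
    print('t%.2f'%o['time'],'tcp',o['tool_pos'].round(1),'hd %.2f'%hd,'w%.3f f%.1f'%(o['width'],o['gripper_force']),'tilt',R[:2,2].round(4),'F',np.round(o['contact_force'],1))
    print('  delta m',(d/1000).round(4),'yaw',round((hd-h+180)%360-180,2))
if __name__=='__main__':
    a=list(map(float,sys.argv[1:]))
    for i in range(0,len(a),4): delta(*a[i:i+4])
E
python3 -m crank '{"delta_pos":[[0.05,-0.04,0],[0.10,-0.08,0],[0.14,-0.12,0],[0.18,-0.16,0],[0.22,-0.19,0]],"yaw":[6,12,18,24,28.7],"hand":[1,1,1,1,1]}' 10
python3 - <<'E'
from m import *
d=cap('top')
hsv=cv2.cvtColor(d['img'],cv2.COLOR_BGR2HSV);print(hsv[207,143],hsv[210,156])
for V in(140,170):
    k=big(mask(d,(75,60,V),(95,255,255),(115,180,170,235)));print('case',cv2.boundingRect(k),worldrect(d,k,30))
# clipper
bl=cv2.GaussianBlur(d['img'],(3,3),0).astype(int);g=cv2.cvtColor(d['img'],cv2.COLOR_BGR2GRAY).astype(int)
m=((abs(g-127)>20)*255).astype(np.uint8);k=np.zeros_like(m);k[230:270,186:211]=255;m=cv2.morphologyEx(m&k,cv2.MORPH_CLOSE,np.ones((3,3)))
k=big(m)
for z in(0,7,14): print('clip',z,worldrect(d,k,z))
# body long side: bright strip right-hand edge points vs dark lever left edge
E
python3 go.py 520 -100 176 -7.6 532 338 176 -7.6
```

```text
time: 0.92
tool_pos: [371.6, -347.7, 176.2]
eef_rot: [0.0, 0.998, -0.067, 0.0]
contact_force: [0.5, -0.4, -0.1]
width: 1.0
gripper_force: 0.0
[ 82 133 219] [ 83 186  63]
case (128, 189, 30, 37) ((533.92333984375, 340.79278564453125), (55.77833557128906, 83.33773040771484), 82.38072204589844)
case (128, 189, 30, 37) ((534.2574462890625, 340.9299011230469), (55.417930603027344, 82.01834869384766), 82.38072204589844)
clip 0 ((435.9815979003906, 209.154541015625), (19.246923446655273, 67.27836608886719), 79.92697143554688)
clip 7 ((435.3924560546875, 207.9426727294922), (19.13756561279297, 66.89610290527344), 79.92695617675781)
clip 14 ((434.8033142089844, 206.7308807373047), (19.028207778930664, 66.51384735107422), 79.92695617675781)
t0.97 tcp [ 375.9 -341.4  176.2] hd -7.37 w0.999 f0.0 tilt [0.0021 0.0033] F [ 2.9  5.1 -0.2]
  delta m [ 0.112  -0.2579  0.0013] yaw 0.23
t0.97 tcp [ 375.9 -341.4  176.2] hd -7.37 w0.999 f0.0 tilt [0.0021 0.0033] F [ 2.9  5.1 -0.2]
  delta m [ 0.0677 -0.6938  0.0028] yaw 0.23
```

```bash
python3 -m crank '{"delta_pos":[[0.02,-0.055,0],[0.045,-0.11,0],[0.07,-0.16,0],[0.09,-0.21,0],[0.112,-0.258,0]],"yaw":[0.2,0.2,0.2,0.2,0.2],"hand":[1,1,1,1,1]}' >/dev/null
python3 -m crank '{"delta_pos":[[-0.005,-0.055,0],[-0.01,-0.11,0],[-0.02,-0.165,0],[-0.03,-0.22,0],[-0.04,-0.27,0]],"yaw":[0,0,0,0,0],"hand":[1,1,1,1,1]}' >/dev/null
python3 go.py 534 341 120 -7.6
```

```text
t2.23 tcp [512.9 165.9 176.1] hd -7.73 w0.998 f0.0 tilt [0.0005 0.0002] F [ 0.6 -0.4 -0.4]
  delta m [-0.0026 -0.1763  0.0562] yaw -0.13
```

```bash
python3 -m crank '{"delta_pos":[[0,-0.06,0.01],[0,-0.12,0.03],[-0.002,-0.176,0.056],[-0.002,-0.176,0.056],[-0.002,-0.176,0.056]],"yaw":[0,0,0,0,0],"hand":[1,1,1,1,1]}' 
python3 go.py 534 341 8 -7.6
python3 - <<'E'
from h import *
d=cap('side');cv2.imwrite('pics/s1.png',d['img'])
E
```

```text
time: 2.85
tool_pos: [534.9, 337.9, 119.6]
eef_rot: [0.001, 0.998, -0.068, -0.0]
contact_force: [0.3, -0.7, 0.7]
width: 1.001
gripper_force: 0.0
t2.85 tcp [534.9 337.9 119.6] hd -7.77 w1.001 f0.0 tilt [-0.0005 -0.0011] F [ 0.3 -0.7  0.7]
  delta m [-0.0013 -0.003   0.1115] yaw -0.17
```

View pics/s1.png

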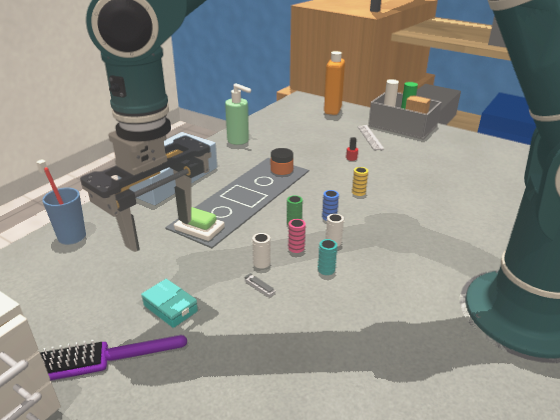

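```bash
python3 -m crank '{"delta_pos":[[-0.001,-0.003,0.03],[-0.001,-0.003,0.06],[-0.001,-0.003,0.09],[-0.001,-0.003,0.105],[-0.001,-0.003,0.114]],"yaw":[-0.2,-0.2,-0.2,-0.2,-0.2],"hand":[1,1,1,1,1]}' 15
python3 go.py 534 341 5 -7.6
python3 -m crank '{"delta_pos":[[0,0,0],[0,0,0],[0,0,0],[0,0,0],[0,0,0]],"yaw":[0,0,0,0,0],"hand":[0.3,0,-0.3,-0.3,-0.3]}' 15
```

```text
time: 3.52
tool_pos: [535.0, 340.9, 6.2]
eef_rot: [-0.0, 0.998, -0.067, 0.0]
contact_force: [-0.2, -0.5, 0.7]
width: 1.001
gripper_force: 0.0
t3.52 tcp [535.  340.9   6.2] hd -7.66 w1.001 f0.0 tilt [ 0.0009 -0.0001] F [-0.2 -0.5  0.7]
  delta m [-0.001   0.0001  0.0012] yaw -0.06
time: 4.15
tool_pos: [534.2, 342.0, 6.2]
eef_rot: [-0.0, 0.998, -0.066, 0.0]
contact_force: [-0.0, 0.0, 0.0]
width: 0.478
gripper_force: 0.0
```

```bash
python3 -m crank '{"delta_pos":[[0,0,0],[0,0,0],[0,0,0],[0,0,0],[0,0,0]],"yaw":[0,0,0,0,0],"hand":[-0.3,-0.3,-0.3,-0.3,-0.3]}' 15
python3 - <<'E'
from h import *
d=cap('side');t=cap('top');w=np.zeros((600,800,3),np.uint8)
w[:,:400]=cv2.resize(d['img'][200:350,90:190],(400,600),interpolation=cv2.INTER_CUBIC);w[:,400:]=cv2.resize(t['img'][140:290,90:190],(400,600),interpolation=cv2.INTER_CUBIC)
cv2.imwrite('pics/s2.png',w)
E
```

```text
time: 4.78
tool_pos: [534.2, 341.9, 5.9]
eef_rot: [0.0, 0.998, -0.066, -0.0]
contact_force: [-0.3, 1.2, 0.5]
width: 0.35
gripper_force: 0.0
```

View pics/s2.png

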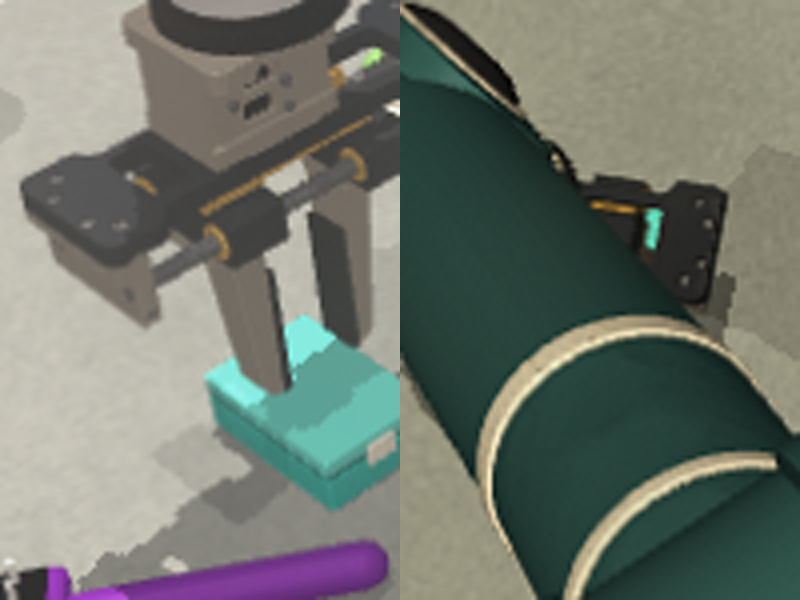

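```bash
python3 - <<'E'
from m import *
s=cap('side')
o=ctrl.get_obs();p=o['tool_pos'];print(p,o['width'],o['q'])
for z in(6,20,30,35,40): print(z,[np.round(proj(s,[p[0]+dy*.13,p[1]+dy,z]),1) for dy in(16,-16)])
# case lid in side
k=big(mask(s,(75,60,150),(95,255,255),(130,270,210,330)));print(cv2.boundingRect(k),worldrect(s,k,30))
for c in((42,28),(42,-28),(-42,28),(-42,-28)):
    a=np.radians(-7.6);q=[534+c[0]*np.cos(a)-c[1]*np.sin(a),341+c[0]*np.sin(a)+c[1]*np.cos(a)]
    print(c,np.round(proj(s,[*q,30]),1))
E
```

```text
[534.19474419 341.91080093   5.95551272] 0.3472632078197793 [-0.38933804  0.67606311 -0.32024706  1.73424308  0.28473626  0.77709074
 -2.55123244]
6 [array([162.3, 310.2]), array([176.8, 300.6])]
20 [array([161.3, 304.3]), array([176. , 294.7])]
30 [array([160.6, 300. ]), array([175.3, 290.5])]
35 [array([160.2, 297.8]), array([175. , 288.3])]
40 [array([159.8, 295.6]), array([174.7, 286.1])]
(141, 279, 56, 40) ((530.1182250976562, 345.31292724609375), (57.51252365112305, 87.93802642822266), 82.3512191772461)
(42, 28) [140.6 292.2]
(42, -28) [166.1 276.6]
(-42, 28) [171.1 315. ]
(-42, -28) [196.8 297.6]
```

```bash
python3 -m crank '{"delta_pos":[[0,0,-0.04],[0,0,-0.04],[0,0,-0.04],[0,0,-0.04],[0,0,-0.04]],"yaw":[0,0,0,0,0],"hand":[1,1,1,1,1]}' >/dev/null
python3 - <<'E'
from h import *
s=cap('side');p=ctrl.get_obs()['tool_pos'];print(p)
for z in(p[2],p[2]+10,p[2]+20,p[2]+30,p[2]+40): print(round(z),[np.round(proj(s,[p[0]+dy*.13,p[1]+dy,z]),1) for dy in(46,0,-46)])
cv2.imwrite('pics/s3.png',cv2.resize(s['img'][210:330,90:250],(800,600),interpolation=cv2.INTER_CUBIC))
E
```

```text
[533.71837115 341.60969653  45.17600976]
45 [array([145.1, 302.6]), array([167.3, 288.6]), array([188.1, 275.4])]
55 [array([144.2, 298.1]), array([166.6, 284.1]), array([187.5, 271. ])]
65 [array([143.4, 293.6]), array([165.9, 279.6]), array([187. , 266.6])]
75 [array([142.5, 289. ]), array([165.2, 275.1]), array([186.4, 262.1])]
85 [array([141.5, 284.3]), array([164.4, 270.5]), array([185.8, 257.6])]
```

View pics/s3.png

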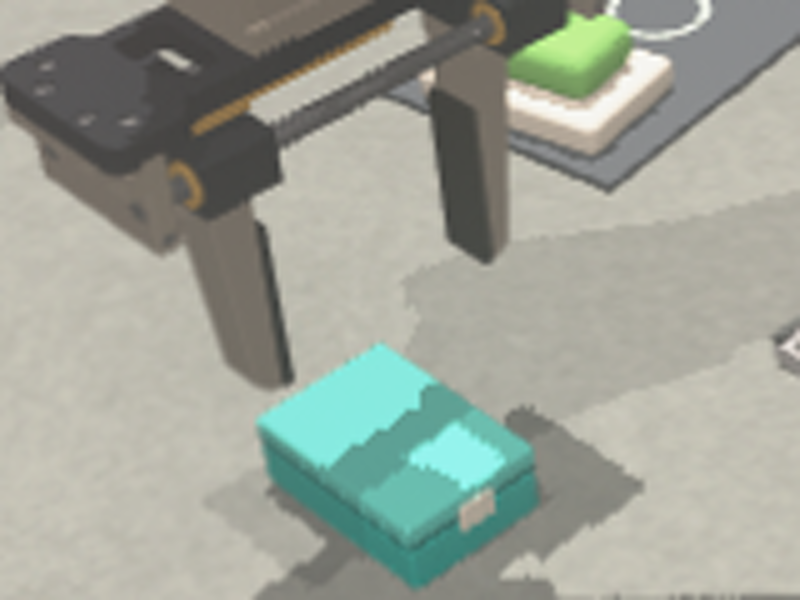

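The fingertips are about 35 mm higher than the state reports, because they closed above the lid without touching it. I'll open, go down in steps while watching the force and look again.

```bash
python3 -m crank '{"delta_pos":[[0,0,0.02],[0,0,0.04],[0,0,0.055],[0,0,0.06],[0,0,0.06]],"yaw":[0,0,0,0,0],"hand":[1,1,1,1,1]}' 
python3 - <<'E'
from h import *
s=cap('side');p=ctrl.get_obs()['tool_pos'];print(p)
cv2.imwrite('pics/s4.png',cv2.resize(s['img'][210:330,90:250],(800,600),interpolation=cv2.INTER_CUBIC))
E
```

```text
time: 6.22
tool_pos: [533.9, 341.9, -14.6]
eef_rot: [0.0, 0.998, -0.066, -0.0]
contact_force: [-0.1, -0.9, -0.0]
width: 1.003
gripper_force: 0.0
[534.31409356 342.14012538 -13.95182713]
```

View pics/s4.png

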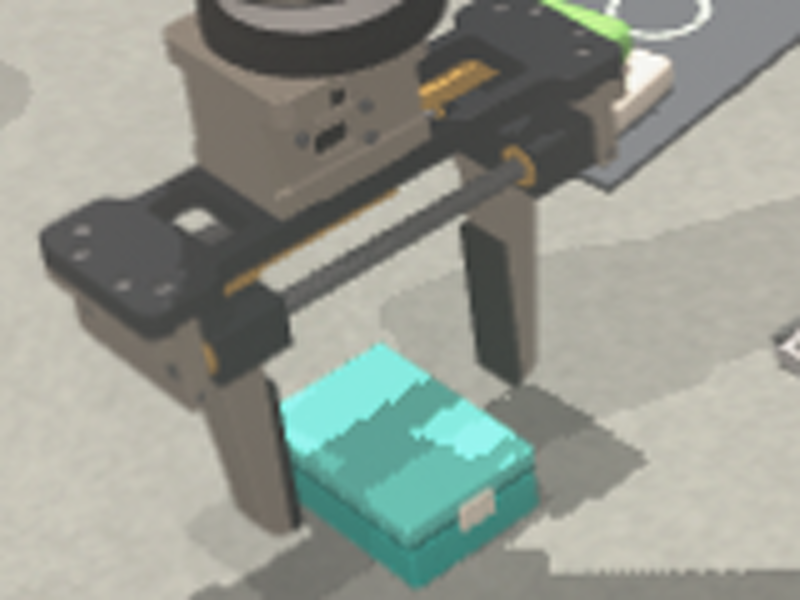

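```bash
python3 -m crank '{"delta_pos":[[0,0,0.006],[0,0,0.012],[0,0,0.012],[0,0,0.012],[0,0,0.012]],"yaw":[0,0,0,0,0],"hand":[1,1,0.5,0.1,-0.3]}' 15
python3 -m crank '{"delta_pos":[[0,0,0],[0,0,0],[0,0,0],[0,0,0],[0,0,0]],"yaw":[0,0,0,0,0],"hand":[-0.3,-0.3,-0.3,-0.3,-0.3]}' 15
```

```text
time: 6.9
tool_pos: [534.3, 342.0, -25.9]
eef_rot: [-0.0, 0.998, -0.066, 0.0]
contact_force: [0.9, -0.5, 0.4]
width: 0.696
gripper_force: 0.0
time: 7.52
tool_pos: [534.3, 342.0, -25.9]
eef_rot: [-0.0, 0.998, -0.066, 0.0]
contact_force: [-0.2, 0.4, 1.7]
width: 0.607
gripper_force: 15.0
```

```bash
python3 -m crank '{"delta_pos":[[0,0,-0.03],[0,0,-0.06],[0,0,-0.09],[0,0,-0.10],[0,0,-0.10]],"yaw":[0,0,0,0,0],"hand":[-0.3,-0.3,-0.3,-0.3,-0.3]}' 
python3 go.py 654.8 -34.7 74 0.65
```

```text
time: 8.15
tool_pos: [534.2, 341.8, 73.9]
eef_rot: [-0.0, 0.998, -0.066, 0.0]
contact_force: [0.6, 0.1, -0.4]
width: 0.612
gripper_force: 15.0
t8.15 tcp [534.2 341.8  73.9] hd -7.58 w0.612 f15.0 tilt [0.0004 0.    ] F [ 0.6  0.1 -0.4]
  delta m [ 1.692e-01  3.573e-01 -1.000e-04] yaw -8.23
```

```bash
python3 -m crank '{"delta_pos":[[0.02,0.04,0],[0.042,0.09,0],[0.063,0.135,0],[0.085,0.18,0],[0.10,0.21,0]],"yaw":[-2,-4,-6,-8,-8.2],"hand":[-0.3,-0.3,-0.3,-0.3,-0.3]}' >/dev/null
python3 go.py 654.8 -34.7 74 0.65
```

```text
t8.78 tcp [605.1 117.   71.9] hd 0.49 w0.609 f15.0 tilt [-0.003  -0.0015] F [ 0.5  0.4 -1.5]
  delta m [ 0.0484  0.1521 -0.002 ] yaw -0.16
```

```bash
python3 -m crank '{"delta_pos":[[0.015,0.05,0],[0.03,0.10,0],[0.0485,0.151,0.0],[0.0485,0.151,0.0],[0.0485,0.151,0.0]],"yaw":[-0.2,-0.2,-0.2,-0.2,-0.2],"hand":[-0.3,-0.3,-0.3,-0.3,-0.3]}' >/dev/null
python3 go.py 654.8 -34.7 -15 0.65
```

```text
t9.40 tcp [654.5 -29.3  72.3] hd 0.83 w0.606 f15.0 tilt [-0.0028  0.001 ] F [-0.2  0.2 -0.8]
  delta m [0.0004 0.0055 0.0873] yaw 0.18
```

```bash
python3 -m crank '{"delta_pos":[[0,0.005,0.03],[0,0.005,0.055],[0,0.005,0.075],[0,0.005,0.077],[0,0.005,0.077]],"yaw":[0.1,0.1,0.1,0.1,0.1],"hand":[-0.3,-0.3,-0.3,-0.3,-0.3]}' >/dev/null
python3 go.py 654.8 -34.7 -21.5 0.65
```

```text
t10.03 tcp [656.2 -34.1  -2.6] hd 0.78 w0.606 f15.0 tilt [0.0006 0.0003] F [ 0.6 -0.2  0.1]
  delta m [-0.0014  0.0005  0.0189] yaw 0.13
```

```bash
python3 -m crank '{"delta_pos":[[-0.001,0.0005,0.01],[-0.001,0.0005,0.016],[-0.001,0.0005,0.018],[-0.001,0.0005,0.018],[-0.001,0.0005,0.018]],"yaw":[0.1,0.1,0.1,0.1,0.1],"hand":[-0.3,-0.3,-0.3,-0.3,-0.3]}' >/dev/null
python3 go.py 654.8 -34.7 -21.5 0.65
```

```text
t10.65 tcp [655.1 -35.4 -20.8] hd 0.63 w0.607 f15.0 tilt [ 0.0004 -0.    ] F [ 0.1  0.1 -0.4]
  delta m [-0.0003 -0.0007  0.0007] yaw -0.02
```

```bash
python3 -m crank '{"delta_pos":[[0,-0.0007,0.0015],[0,-0.0007,0.0015],[0,-0.0007,0.0015],[0,-0.0007,0.0015],[0,-0.0007,0.0015]],"yaw":[0,0,0,0,0],"hand":[-0.3,-0.3,-0.3,-0.3,-0.3]}'
python3 -m crank '{"delta_pos":[[0,0,0],[0,0,0],[0,0,0],[0,0,0],[0,0,-0.02]],"yaw":[0,0,0,0,0],"hand":[0.4,0.6,0.6,0.6,0.6]}'
python3 -m crank '{"delta_pos":[[0,0,-0.03],[0,0,-0.08],[0,0,-0.10],[0,0,-0.10],[0,0,-0.10]],"yaw":[0,0,0,0,0],"hand":[0.6,0.6,0.6,0.6,0.6]}' >/dev/null
python3 go.py 435.4 207.9 74 -10.1
```

```text
time: 11.28
tool_pos: [655.3, -35.0, -21.9]
eef_rot: [0.0, 1.0, 0.005, 0.0]
contact_force: [-1.6, -1.2, 6.3]
width: 0.604
gripper_force: 15.0
time: 11.9
tool_pos: [653.3, -34.7, -3.5]
eef_rot: [-0.0, 1.0, 0.006, -0.002]
contact_force: [-0.7, -0.5, -0.2]
width: 0.802
gripper_force: 0.0
t12.53 tcp [653.7 -34.9  96. ] hd 0.62 w0.799 f0.0 tilt [-0.0025 -0.0001] F [-0.3 -0.5  0.5]
  delta m [-0.2156 -0.2452  0.0226] yaw 10.72
```

```bash
python3 -m crank '{"delta_pos":[[-0.04,-0.045,0],[-0.08,-0.09,0],[-0.12,-0.135,0],[-0.16,-0.18,0],[-0.195,-0.22,0]],"yaw":[3,6,9,11,11.4],"hand":[0.2,-0.1,-0.1,-0.1,-0.1]}' >/dev/null
python3 go.py 435.4 208 74 -10.8
python3 - <<'E'
from m import *
d=cap('side');o=[]
g=cv2.cvtColor(d['img'],cv2.COLOR_BGR2GRAY).astype(int);b=np.median(g[300:310,250:290]);print(b)
m=((abs(g-b)>22)*255).astype(np.uint8);k=np.zeros_like(m);k[272:298,240:278]=255;m=cv2.morphologyEx(m&k,cv2.MORPH_CLOSE,np.ones((3,3)))
k=big(m);print(cv2.boundingRect(k))
for z in(0,7,14): print('clip',z,worldrect(d,k,z))
d=cap('top')
for o in wmarks(d): print(o)
k=big(mask(d,(75,60,140),(95,255,255),(275,130,330,200)));print('case',worldrect(d,k,34))
E
```

```text
t13.15 tcp [454.5 184.1  95.9] hd -10.75 w0.454 f0.0 tilt [-0.0031 -0.0009] F [ 0.5  1.1 -0. ]
  delta m [-0.0232 -0.0199  0.022 ] yaw 0.05
126.0
(240, 272, 35, 22)
clip 0 ((447.4171142578125, 201.07879638671875), (65.79434204101562, 59.8605842590332), 33.80388641357422)
clip 7 ((442.5849914550781, 207.56460571289062), (65.05432891845703, 59.18730926513672), 33.803871154785156)
clip 14 ((437.7528991699219, 214.05044555664062), (64.31426239013672, 58.51398468017578), 33.80387878417969)
((327, 153, 20, 19), array([ 655.8, -120.3]), [array([ 655.98, -119.66]), array([45.29, 46.02]), np.float64(46.06)])
((258, 153, 19, 19), array([653.9,  50.3]), [array([654.01,  49.29]), array([45.44, 44.21]), np.float64(0.95)])
((221, 143, 27, 38), array([655.2, 129.9]), [array([655.11, 129.85]), array([91.94, 61.17]), np.float64(5.67)])
case ((653.4481201171875, -36.87805938720703), (81.27469635009766, 55.00379943847656), 0.7028433084487915)
```

```bash
python3 - <<'E'
from m import *
d=cap('top');t0=cv2.imread('pics/top0.png')
def cross(p,lev):
    return [i+(lev-p[i])/(p[i+1]-p[i]) for i in range(len(p)-1) if (p[i]-lev)*(p[i+1]-lev)<0]
g=d['img'][:,:,1].astype(float)
# lid in green channel: average bands
pr=g[155:170,280:325].mean(0);pc=g[135:190,296:307].mean(1)
print(pr.round());print(pc.round())
L=[280+c for c in cross(pr,150)];C=[135+c for c in cross(pc,150)];print(L,C)
u,v=(L[0]+L[-1])/2,(C[0]+C[-1])/2;print('rough lid centre',onz(d,u,v,34))
for a in(L,C):pass
w=cv2.cvtColor(t0,cv2.COLOR_BGR2GRAY).astype(float)
wt=lambda a,lo:(np.clip(a-110,0,None)*(np.arange(len(a))+lo)).sum()/np.clip(a-110,0,None).sum()
a=w[152:172].mean(0);b=w[:,294:309].mean(1)
e=[wt(a[284:294],284),wt(a[308:320],308),wt(b[139:150],139),wt(b[174:188],174)];print(e)
print('rect edges',[onz(d,x,y,4)[:2].round(1) for x,y in((e[0],162),(e[1],162),(301.5,e[2]),(301.5,e[3]))])
E
```

```text
[116. 116. 116. 116. 116. 116. 116. 113. 165. 128.  55. 217. 235. 232.
 232. 232. 232. 232. 232. 232. 232. 232. 232. 232. 232. 232. 232. 232.
 232. 232. 232. 232. 232. 236. 199. 140. 118. 118. 119. 119. 119. 119.
 119. 119. 119.]
[146. 149. 113. 113. 114. 114. 111. 112. 238. 234. 232. 232. 232. 232.
 232. 232. 232. 232. 232. 232. 232. 232. 232. 232. 232. 232. 232. 232.
 232. 232. 232. 232. 232. 232. 232. 232. 232. 232. 232. 233. 239. 154.
 125.  75.  43. 195. 164. 124. 120. 121. 121. 122. 123.  84. 140.]
[np.float64(287.7137305699482), np.float64(288.40328467153284), np.float64(290.58748456154797), np.float64(314.8286358511838)] [np.float64(142.30469314079423), np.float64(176.1346153846154), np.float64(179.70545890821836), np.float64(181.35)]
rough lid centre [647.48246933 -33.99866458  34.        ]
[np.float64(288.464257964258), np.float64(314.25044531528323), np.float64(144.00000000000003), np.float64(180.27710843373495)]
rect edges [array([654.6,  -3.4]), array([655.3, -66.5]), array([700.5, -34.9]), array([609.1, -35.7])]
```

```bash
python3 - <<'E'
from m import *
d=cap('top')
for c in((654.8,-35),(653.4,-36.9),(654.8,-38)):
    print(c,[np.round(proj(d,[c[0]+a,c[1]+b,34]),2) for a,b in((0,28),(0,-28),(42,0),(-42,0))],proj(d,[c[0]-42,c[1],4]))
E
```

```text
(654.8, -35) [array([290.01, 158.73]), array([313.44, 158.98]), array([301.88, 141.88]), array([301.56, 176.  ])] (np.float64(301.2148539263461), np.float64(178.80816889568854))
(653.4, -36.9) [array([290.8 , 159.31]), array([314.23, 159.56]), array([302.67, 142.46]), array([302.35, 176.58])] (np.float64(301.9896440403385), np.float64(179.37859246927565))
(654.8, -38) [array([291.27, 158.74]), array([314.69, 159.  ]), array([303.13, 141.9 ]), array([302.82, 176.01])] (np.float64(302.44628372255124), np.float64(178.8226225973138))
```

```bash
python3 -m crank '{"delta_pos":[[-0.023,-0.021,0.022],[-0.023,-0.021,0.06],[-0.023,-0.021,0.09],[-0.023,-0.021,0.095],[-0.023,-0.021,0.095]],"yaw":[0,0,0,0,0],"hand":[-0.1,-0.1,-0.1,-0.1,-0.1]}' 
python3 go.py 435.9 209 -31 -10.8
python3 - <<'E'
from h import *
s=cap('side')
cv2.imwrite('pics/s5.png',cv2.resize(s['img'][200:320,190:350],(800,600),interpolation=cv2.INTER_CUBIC))
E
```

```text
time: 13.98
tool_pos: [439.4, 207.3, 2.3]
eef_rot: [0.0, 0.996, -0.095, -0.0]
contact_force: [-0.3, -0.6, -0.7]
width: 0.446
gripper_force: 0.0
t13.97 tcp [439.4 207.3   2.3] hd -10.86 w0.446 f0.0 tilt [-0.0005 -0.0004] F [-0.3 -0.6 -0.7]
  delta m [-0.0037 -0.001   0.0333] yaw -0.06
```

View pics/s5.png

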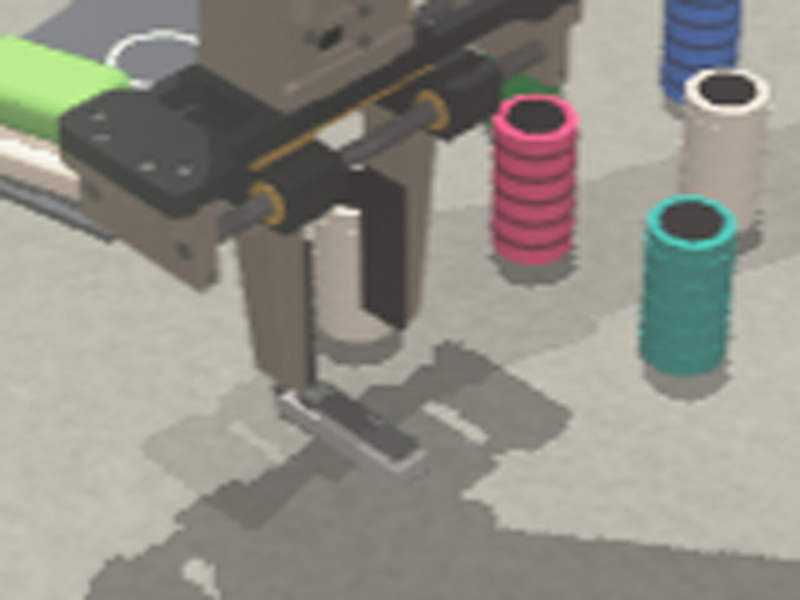

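```bash
python3 -m crank '{"delta_pos":[[-0.0035,-0.001,0.012],[-0.0035,-0.001,0.024],[-0.0035,-0.001,0.031],[-0.0035,-0.001,0.0325],[-0.0035,-0.001,0.0325]],"yaw":[0,0,0,0,0],"hand":[-0.1,-0.1,-0.1,-0.1,-0.1]}'
python3 -m crank '{"delta_pos":[[0,0,0],[0,0,0],[0,0,0],[0,0,0],[0,0,0]],"yaw":[0,0,0,0,0],"hand":[-0.5,-0.9,-0.9,-0.9,-0.9]}' 12
python3 go.py 435.9 209 -31 -10.8
```

```text
time: 14.65
tool_pos: [435.5, 209.7, -30.1]
eef_rot: [0.0, 0.996, -0.094, -0.0]
contact_force: [0.3, 1.3, 0.4]
width: 0.448
gripper_force: 0.0
time: 15.28
tool_pos: [435.8, 209.7, -29.4]
eef_rot: [0.0, 0.996, -0.094, 0.0]
contact_force: [-1.2, -1.6, 7.0]
width: 0.122
gripper_force: 23.5
t15.28 tcp [435.8 209.7 -29.4] hd -10.77 w0.122 f23.5 tilt [ 0.0006 -0.0002] F [-1.2 -1.6  7. ]
  delta m [0.0002 0.0007 0.0016] yaw 0.03
```

```bash
python3 -m crank '{"delta_pos":[[0,0,0],[0,0,0],[0,0,0],[0,0,0],[0,0,0]],"yaw":[0,0,0,0,0],"hand":[-0.9,-0.9,-0.9,-0.9,-0.9]}'
python3 - <<'E'
from h import *
s=cap('side')
cv2.imwrite('pics/s6.png',cv2.resize(s['img'][230:320,210:330],(800,600),interpolation=cv2.INTER_CUBIC))
E
```

```text
time: 15.9
tool_pos: [435.8, 209.7, -29.4]
eef_rot: [0.0, 0.996, -0.094, 0.0]
contact_force: [-0.6, -0.2, 5.6]
width: 0.127
gripper_force: 23.5
```

View pics/s6.png

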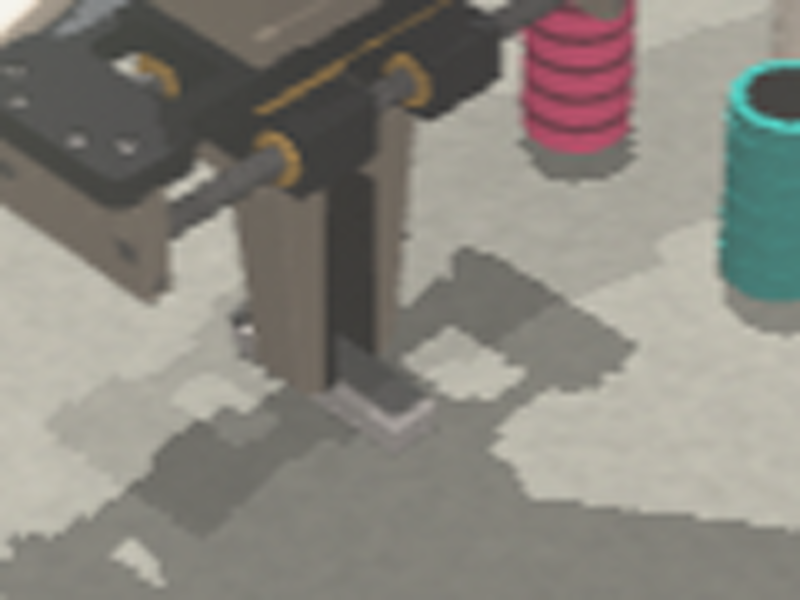

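The fingers hold only the narrow upper lever, with the tips resting on the body. I'll open, go 5 mm lower and grip the body.

```bash
python3 -m crank '{"delta_pos":[[0,0,-0.002],[0,0,-0.002],[0,0,0.002],[0,0,0.0045],[0,0,0.0045]],"yaw":[0,0,0,0,0],"hand":[-0.3,-0.3,-0.3,-0.3,-0.3]}'
python3 -m crank '{"delta_pos":[[0,0,0],[0,0,0],[0,0,0],[0,0,0],[0,0,0]],"yaw":[0,0,0,0,0],"hand":[-0.9,-0.9,-0.9,-0.9,-0.9]}' 12
```

```text
time: 16.58
tool_pos: [435.2, 209.5, -35.0]
eef_rot: [0.0, 0.996, -0.094, -0.0]
contact_force: [0.5, 0.7, -0.2]
width: 0.352
gripper_force: 0.0
time: 17.2
tool_pos: [435.5, 209.7, -34.5]
eef_rot: [0.0, 0.996, -0.094, -0.0]
contact_force: [-0.6, 0.3, 0.0]
width: 0.173
gripper_force: 12.0
```

```bash
python3 -m crank '{"delta_pos":[[0,0,-0.03],[0,0,-0.07],[0,0,-0.11],[0,0,-0.12],[0,0,-0.12]],"yaw":[0,0,0,0,0],"hand":[-0.9,-0.9,-0.9,-0.9,-0.9]}' 
python3 go.py 654.3 -34.8 86 0.65
```

```text
time: 17.82
tool_pos: [435.7, 209.5, 85.5]
eef_rot: [-0.0, 0.996, -0.094, 0.0]
contact_force: [-0.5, -0.4, -0.6]
width: 0.174
gripper_force: 12.0
t17.82 tcp [435.7 209.5  85.5] hd -10.79 w0.174 f12.0 tilt [ 0.0008 -0.0001] F [-0.5 -0.4 -0.6]
  delta m [ 0.2605  0.199  -0.0003] yaw -11.44
```

```bash
python3 -m crank '{"delta_pos":[[0.04,0.03,0],[0.085,0.065,0],[0.13,0.10,0],[0.17,0.13,0],[0.21,0.16,0]],"yaw":[-3,-6,-9,-11,-11.4],"hand":[-0.9,-0.9,-0.9,-0.9,-0.9]}' >/dev/null
python3 go.py 654.3 -34.8 60 0.65
```

```text
t18.45 tcp [611.5  11.7  83. ] hd 0.65 w0.171 f12.0 tilt [-0.0037 -0.0001] F [-0.4  0.5 -0.4]
  delta m [0.0424 0.047  0.0228] yaw -0.0
```

```bash
python3 -m crank '{"delta_pos":[[0.02,0.023,0],[0.0425,0.047,0.023],[0.0425,0.047,0.05],[0.0425,0.047,0.06],[0.0425,0.047,0.06]],"yaw":[0,0,0,0,0],"hand":[-0.9,-0.9,-0.9,-0.9,-0.9]}' >/dev/null
python3 go.py 654.3 -34.8 0 0.65
```

```text
t19.07 tcp [653.5 -32.5  23.7] hd 0.69 w0.175 f12.0 tilt [-0.0033  0.0004] F [-0.2 -0.5  0.5]
  delta m [0.0008 0.0023 0.0237] yaw 0.04
```

```bash
python3 -m crank '{"delta_pos":[[0,0.002,0.01],[0,0.002,0.018],[0,0.002,0.0225],[0,0.002,0.0225],[0,0.002,0.0225]],"yaw":[0,0,0,0,0],"hand":[-0.9,-0.9,-0.9,-0.9,-0.9]}' >/dev/null
python3 go.py 654.3 -34.8 -0.5 0.65
```

```text
t19.70 tcp [655.2 -35.2   3.3] hd 0.63 w0.169 f12.0 tilt [ 0.0006 -0.0001] F [-0.3 -0.3 -0.6]
  delta m [-0.0009 -0.0005  0.0038] yaw -0.02
```

```bash
python3 -m crank '{"delta_pos":[[-0.0008,-0.0004,0.002],[-0.0008,-0.0004,0.0038],[-0.0008,-0.0004,0.0038],[-0.0008,-0.0004,0.0038],[-0.0008,-0.0004,0.0038]],"yaw":[0,0,0,0,0],"hand":[-0.9,-0.9,-0.9,-0.9,-0.9]}'
```

```text
time: 20.32
tool_pos: [654.2, -34.8, -0.5]
eef_rot: [0.0, 1.0, 0.005, 0.0]
contact_force: [-1.3, 0.4, 5.9]
width: 0.173
gripper_force: 12.0
```

```bash
python3 -m crank '{"delta_pos":[[0,0,0],[0,0,0],[0,0,0],[0,0,0],[0,0,-0.01]],"yaw":[0,0,0,0,0],"hand":[-0.6,-0.25,-0.25,-0.25,-0.25]}' >/dev/null
python3 -m crank '{"delta_pos":[[0,0,-0.03],[0,0,-0.08],[0,0,-0.11],[0,0,-0.11],[0,0,-0.11]],"yaw":[0,0,0,0,0],"hand":[-0.25,0,0.2,0.2,0.2]}' >/dev/null
python3 go.py 443.5 68 86 0
```

```text
t21.57 tcp [653.5 -35.1 118.6] hd 0.62 w0.599 f0.0 tilt [-0.0011 -0.0003] F [-0.2 -0.6 -0.2]
  delta m [-0.2088 -0.1054  0.0328] yaw 0.62
```

```bash
python3 -m crank '{"delta_pos":[[-0.05,-0.025,0],[-0.10,-0.05,0],[-0.15,-0.075,0],[-0.19,-0.095,0],[-0.209,-0.105,0]],"yaw":[-10,-20,-30,-40,-50],"hand":[0.2,0.2,0.2,0.2,0.2]}' >/dev/null
python3 - <<'E'
from m import *
print(ctrl.get_obs()['q'].round(2))
d=cap('top')
cv2.imwrite('pics/t7.png',np.hstack([cv2.resize(d['img'][130:195,215:390],(800,297),interpolation=cv2.INTER_CUBIC)]))
E
python3 go.py 443.2 68 60 90
```

```text
[ 0.36  0.28 -0.67  2.1   0.24  0.83 -1.13]
t22.25 tcp [438.8  69.4 117.8] hd 51.47 w0.599 f0.0 tilt [-0.005  -0.0009] F [-2.5  0.2 -0.4]
  delta m [0.0019 0.0045 0.0578] yaw -38.53
```

View pics/t7.png

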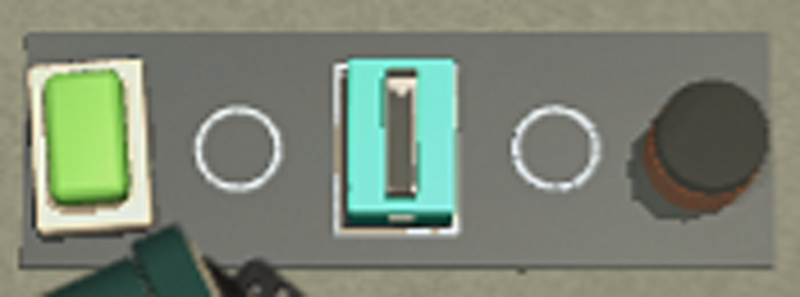

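The clipper sits centred along the lid (crop 384–417 on lid 347–457). The case lies inside the rectangle, within about 1.5 mm. Next is the pink roller.

```bash
python3 -m crank '{"delta_pos":[[0.002,0.0045,0.01],[0.002,0.0045,0.02],[0.002,0.0045,0.03],[0.002,0.0045,0.03],[0.002,0.0045,0.03]],"yaw":[-10,-20,-30,-38.5,-38.5],"hand":[0.2,0.2,0.2,0.2,0.2]}' >/dev/null
python3 go.py 443.2 68 -15 90
```

```text
t22.88 tcp [448.4  66.2  88.1] hd 88.89 w0.599 f0.0 tilt [-0.0022  0.0009] F [-0.5 -0.7  0.5]
  delta m [ 0.0016 -0.005   0.1032] yaw -1.11
```

```bash
python3 -m crank '{"delta_pos":[[0.002,-0.005,0.01],[0.002,-0.005,0.025],[0.002,-0.005,0.04],[0.002,-0.005,0.045],[0.002,-0.005,0.045]],"yaw":[-1,-1,-1,-1,-1],"hand":[0.2,0.2,0.2,0.2,0.2]}' >/dev/null
python3 go.py 443.2 68 -15 90
```

```text
t23.50 tcp [443.5  68.8  43.7] hd 90.14 w0.603 f0.0 tilt [-0.001   0.0001] F [ 0.1 -0.7  0.1]
  delta m [-0.0008 -0.0002  0.0587] yaw 0.14
```

```bash
python3 -m crank '{"delta_pos":[[0,0,0.02],[-0.001,0,0.04],[-0.001,0,0.055],[-0.001,0,0.0585],[-0.001,0,0.0585]],"yaw":[0,0,0,0,0],"hand":[0.2,0.2,0.2,0.2,0.2]}'
python3 -m crank '{"delta_pos":[[0,0,0],[0,0,0],[0,0,0],[0,0,0],[0,0,0]],"yaw":[0,0,0,0,0],"hand":[-0.1,-0.4,-0.6,-0.6,-0.6]}' 10
```

```text
time: 24.12
tool_pos: [444.0, 67.8, -14.1]
eef_rot: [0.0, 0.706, 0.708, 0.0]
contact_force: [1.1, -0.2, 0.1]
width: 0.602
gripper_force: 0.0
time: 24.75
tool_pos: [444.1, 67.5, -14.0]
eef_rot: [0.0, 0.706, 0.708, 0.0]
contact_force: [-0.4, -0.9, 5.4]
width: 0.372
gripper_force: 10.0
```

```bash
python3 -m crank '{"delta_pos":[[0,0,-0.03],[0,0,-0.07],[0,0,-0.11],[0,0,-0.11],[0,0,-0.11]],"yaw":[0,0,0,0,0],"hand":[-0.6,-0.6,-0.6,-0.6,-0.6]}' 
python3 go.py 656.4 -118.7 96 90
```

```text
time: 25.38
tool_pos: [443.2, 67.1, 95.0]
eef_rot: [-0.0, 0.706, 0.708, -0.001]
contact_force: [0.3, 0.3, 0.3]
width: 0.365
gripper_force: 10.0
t25.38 tcp [443.2  67.1  95. ] hd 90.10 w0.365 f10.0 tilt [-0.0009 -0.0005] F [0.3 0.3 0.3]
  delta m [-0.1862  0.2129 -0.0011] yaw 0.1
```

```bash
python3 -m crank '{"delta_pos":[[-0.035,0.04,0],[-0.075,0.085,0],[-0.11,0.13,0],[-0.15,0.17,0],[-0.18,0.205,0]],"yaw":[0,0,0,0,0],"hand":[-0.6,-0.6,-0.6,-0.6,-0.6]}' >/dev/null
python3 -m crank '{"delta_pos":[[-0.003,0.004,0],[-0.006,0.008,0],[-0.006,0.008,0.02],[-0.006,0.008,0.04],[-0.006,0.008,0.05]],"yaw":[0,0,0,0,0],"hand":[-0.6,-0.6,-0.6,-0.6,-0.6]}' >/dev/null
python3 go.py 656.4 -118.7 -10 90
```

```text
t26.62 tcp [ 655.4 -117.4   43.2] hd 90.18 w0.366 f10.0 tilt [-0.0033  0.0003] F [0.8 0.4 0.1]
  delta m [-0.0013  0.0011  0.0532] yaw 0.18
```

```bash
python3 -m crank '{"delta_pos":[[-0.001,0.001,0.015],[-0.001,0.001,0.035],[-0.001,0.001,0.046],[-0.001,0.001,0.049],[-0.001,0.001,0.049]],"yaw":[0.1,0.1,0.1,0.1,0.1],"hand":[-0.6,-0.6,-0.6,-0.6,-0.6]}' >/dev/null
python3 go.py 656.4 -118.7 -10 90
```

```text
t27.25 tcp [ 658.4 -118.8   -3.2] hd 90.03 w0.366 f10.0 tilt [0.0003 0.0001] F [-0.2 -0.3 -0.1]
  delta m [ 0.0001 -0.002   0.0068] yaw 0.03
```

```bash
python3 -m crank '{"delta_pos":[[0,-0.002,0.003],[0,-0.002,0.006],[0,-0.002,0.007],[0,-0.002,0.007],[0,-0.002,0.007]],"yaw":[0,0,0,0,0],"hand":[-0.6,-0.6,-0.6,-0.6,-0.6]}'
python3 go.py 656.4 -118.7 -10 90
```

```text
time: 27.88
tool_pos: [656.1, -119.1, -9.9]
eef_rot: [0.0, 0.707, 0.707, -0.0]
contact_force: [-2.0, 0.1, 5.1]
width: 0.368
gripper_force: 10.0
t27.88 tcp [ 656.1 -119.1   -9.9] hd 90.02 w0.368 f10.0 tilt [-0.0002 -0.0004] F [-2.   0.1  5.1]
  delta m [0.0004 0.0003 0.0001] yaw 0.02
```

```bash
python3 -m crank '{"delta_pos":[[0,0,0],[0,0,0],[0,0,0],[0,0,0],[0,0,-0.02]],"yaw":[0,0,0,0,0],"hand":[-0.1,0.2,0.2,0.2,0.2]}' >/dev/null
python3 -m crank '{"delta_pos":[[0,0,-0.04],[0,0,-0.08],[0,0,-0.10],[0,0,-0.10],[0,0,-0.10]],"yaw":[0,0,0,0,0],"hand":[0.2,0.2,0.2,0.2,0.2]}' >/dev/null
python3 go.py 435 -208.5 110 90
```

```text
t29.12 tcp [ 655.1 -119.2  108.3] hd 90.02 w0.603 f0.0 tilt [-0.0023 -0.    ] F [ 0.   0.3 -0.6]
  delta m [-0.0893 -0.2202 -0.0012] yaw 0.02
```

```bash
python3 -m crank '{"delta_pos":[[-0.018,-0.045,0],[-0.036,-0.09,0],[-0.055,-0.135,0],[-0.075,-0.18,0],[-0.089,-0.22,0]],"yaw":[0,0,0,0,0],"hand":[0.2,0.2,0.2,0.2,0.2]}' >/dev/null
python3 go.py 435.3 -208.5 45 90
```

```text
t29.75 tcp [ 433.3 -208.5  108.1] hd 89.96 w0.600 f0.0 tilt [-0.0029  0.0015] F [ 0.3 -0.7  0.5]
  delta m [-0.0001  0.0022  0.0631] yaw -0.04
```

```bash
python3 -m crank '{"delta_pos":[[0,0.001,0.02],[0,0.001,0.04],[0,0.001,0.06],[0,0.001,0.063],[0,0.001,0.063]],"yaw":[0,0,0,0,0],"hand":[0.2,0.2,0.2,0.2,0.2]}' >/dev/null
python3 - <<'E'
from m import *
d=cap('top')
(x,y),a,p=hole(d,336,157,14,66);print('pink now',x,y,a,p)
k=big(mask(d,(160,80,60),(178,255,255),(315,135,358,180)));print(cv2.boundingRect(k),worldrect(d,k,66))
s=cap('side');cv2.imwrite('pics/s8.png',cv2.resize(s['img'][110:260,180:380],(800,600),interpolation=cv2.INTER_CUBIC))
E
python3 go.py 435.3 -208.5 -14 90
```

```text
pink now 338.82000732421875 154.658447265625 57.5 [ 657.17462533 -120.3612461    66.        ]
(330, 148, 16, 21) ((649.2168579101562, -117.28019714355469), (34.77336502075195, 48.066184997558594), 89.81065368652344)
t30.48 tcp [ 437.6 -208.    47. ] hd 90.03 w0.598 f0.0 tilt [ 0.0005 -0.0001] F [0.1 0.2 0.6]
  delta m [-0.0004 -0.0023  0.061 ] yaw 0.03
```

View pics/s8.png

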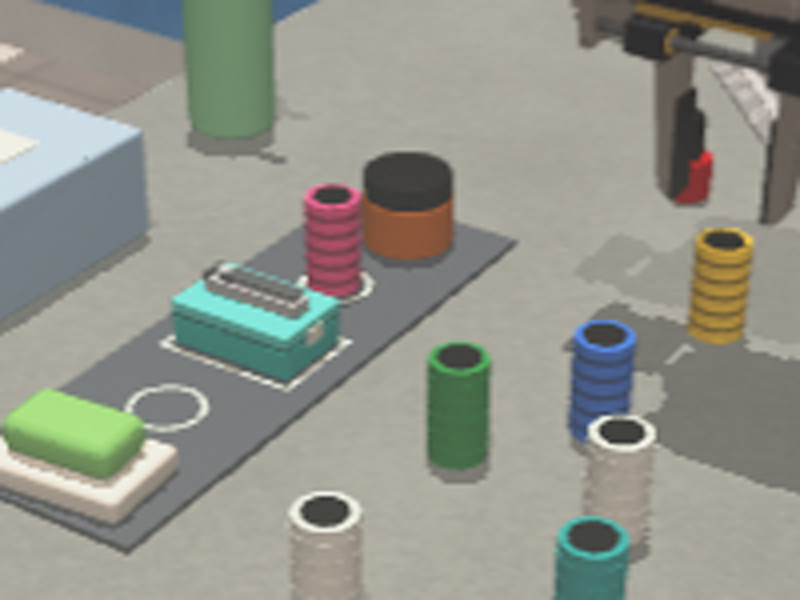

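The pink roller stands upright in its circle, about 1.5 mm off centre. The clipper is on the case, and the gripper hangs over the yellow roller (crop 720,285).

```bash
python3 -m crank '{"delta_pos":[[0,-0.002,0.02],[0,-0.002,0.04],[0,-0.002,0.055],[0,-0.002,0.06],[0,-0.002,0.06]],"yaw":[0,0,0,0,0],"hand":[0.2,0.2,0.2,0.2,0.2]}'
python3 -m crank '{"delta_pos":[[0,0,0],[0,0,0],[0,0,0],[0,0,0],[0,0,0]],"yaw":[0,0,0,0,0],"hand":[-0.1,-0.4,-0.6,-0.6,-0.6]}' 10
python3 -m crank '{"delta_pos":[[0,0,-0.03],[0,0,-0.07],[0,0,-0.11],[0,0,-0.11],[0,0,-0.11]],"yaw":[0,0,0,0,0],"hand":[-0.6,-0.6,-0.6,-0.6,-0.6]}' 
python3 go.py 654.5 51 96 90
```

```text
time: 31.1
tool_pos: [435.4, -208.0, -13.2]
eef_rot: [0.0, 0.707, 0.707, 0.0]
contact_force: [-0.5, -0.1, 0.1]
width: 0.599
gripper_force: 0.0
time: 31.72
tool_pos: [435.5, -208.3, -12.9]
eef_rot: [0.0, 0.707, 0.707, -0.0]
contact_force: [-1.6, -0.7, 5.3]
width: 0.368
gripper_force: 10.0
time: 32.35
tool_pos: [434.4, -208.1, 95.9]
eef_rot: [-0.0, 0.707, 0.707, -0.0]
contact_force: [-0.1, 0.6, -1.4]
width: 0.369
gripper_force: 10.0
t32.35 tcp [ 434.4 -208.1   95.9] hd 90.00 w0.369 f10.0 tilt [-0.0011  0.0001] F [-0.1  0.6 -1.4]
  delta m [ 0.2591  0.2201 -0.0003] yaw 0.0
```

```bash
python3 -m crank '{"delta_pos":[[0.045,0.038,0],[0.09,0.077,0],[0.135,0.115,0],[0.18,0.153,0],[0.22,0.187,0]],"yaw":[0,0,0,0,0],"hand":[-0.6,-0.6,-0.6,-0.6,-0.6]}' >/dev/null
python3 -m crank '{"delta_pos":[[0.02,0.016,0],[0.039,0.032,0],[0.039,0.032,0.015],[0.039,0.032,0.035],[0.039,0.032,0.05]],"yaw":[0,0,0,0,0],"hand":[-0.6,-0.6,-0.6,-0.6,-0.6]}' >/dev/null
python3 go.py 654.2 51.5 -9 90
```

```text
t33.60 tcp [652.3  49.1  43.8] hd 89.95 w0.372 f10.0 tilt [-0.0035 -0.0013] F [ 0.3  0.3 -0. ]
  delta m [0.0024 0.0021 0.0528] yaw -0.05
```

```bash
python3 -m crank '{"delta_pos":[[0.001,0.001,0.015],[0.001,0.001,0.035],[0.001,0.001,0.045],[0.001,0.001,0.047],[0.001,0.001,0.047]],"yaw":[0,0,0,0,0],"hand":[-0.6,-0.6,-0.6,-0.6,-0.6]}' >/dev/null
python3 go.py 654.2 51.5 -9 90
```

```text
t34.23 tcp [655.5  52.2  -0. ] hd 90.03 w0.367 f10.0 tilt [0.0006 0.0001] F [-0.2 -1.2 -0.7]
  delta m [-0.0008 -0.0013  0.009 ] yaw 0.03
```

```bash
python3 -m crank '{"delta_pos":[[-0.0008,-0.0013,0.004],[-0.0008,-0.0013,0.008],[-0.0008,-0.0013,0.009],[-0.0008,-0.0013,0.009],[-0.0008,-0.0013,0.009]],"yaw":[0,0,0,0,0],"hand":[-0.6,-0.6,-0.6,-0.6,-0.6]}'
```

```text
time: 34.85
tool_pos: [653.8, 51.1, -8.9]
eef_rot: [0.0, 0.707, 0.707, -0.0]
contact_force: [-2.9, -1.2, 4.1]
width: 0.367
gripper_force: 10.0
```

```bash
python3 -m crank '{"delta_pos":[[0,0,0],[0,0,0],[0,0,0],[0,0,0],[0,0,-0.02]],"yaw":[0,0,0,0,0],"hand":[-0.1,0.2,0.2,0.2,0.2]}' >/dev/null
python3 -m crank '{"delta_pos":[[0,0,-0.04],[0,0,-0.08],[0,0,-0.12],[0,0,-0.14],[0,0,-0.14]],"yaw":[0,0,0,0,0],"hand":[0.2,0.2,0.2,0.2,0.2]}' >/dev/null
python3 -m crank '{"delta_pos":[[0,-0.05,0],[0,-0.1,0],[0,-0.15,0],[0,-0.2,0],[0,-0.22,0]],"yaw":[0,0,0,0,0],"hand":[0.2,0.2,0.2,0.2,0.2]}' >/dev/null
python3 -m crank '{"delta_pos":[[-0.06,0,0],[-0.12,0,0],[-0.18,0,0],[-0.24,0,0],[-0.26,0,0]],"yaw":[0,0,0,0,0],"hand":[0.2,0.2,0.2,0.2,0.2]}'
python3 - <<'E'
from m import *
d=cap('top');s=cap('side')
w=np.zeros((600,800,3),np.uint8);w[:300]=cv2.resize(d['img'][130:195,215:390],(800,300),interpolation=cv2.INTER_CUBIC)
w[300:,:400]=cv2.resize(s['img'][130:240,160:320],(400,300),interpolation=cv2.INTER_CUBIC)
w[300:,400:]=cv2.resize(d['img'][200:300,180:400],(400,300))
cv2.imwrite('pics/f.png',w)
for n,u,v in(('yel',266,157),('pink',338,155)): print(n,hole(d,u,v,13,66))
k=big(mask(d,(75,60,140),(95,255,255),(275,130,330,200)));print('case',worldrect(d,k,34))
t0=cv2.imread('pics/top0.png');df=cv2.absdiff(t0,d['img']).max(2)
for n,b in(('dish',(222,142,248,182)),('jar',(356,148,384,176)),('blue',(308,238,328,258)),('varn',(430,203,452,222))): print(n,(df[b[1]:b[3],b[0]:b[2]]>40).mean().round(3))
E
```

```text
time: 37.35
tool_pos: [432.1, -212.3, 149.0]
eef_rot: [-0.001, 0.709, 0.705, -0.0]
contact_force: [-0.5, 0.3, -0.8]
width: 0.604
gripper_force: 0.0
yel ((266.0, 155.0), 56.0, array([654.47856513,  49.22675349,  66.        ]))
pink ((338.82000732421875, 154.658447265625), 57.5, array([ 657.17462533, -120.3612461 ,   66.        ]))
case ((653.4481201171875, -36.87805938720703), (81.27469635009766, 55.00379943847656), 0.7028433084487915)
dish 0.0
jar 0.0
blue 0.0
varn 0.888
```

View pics/f.png

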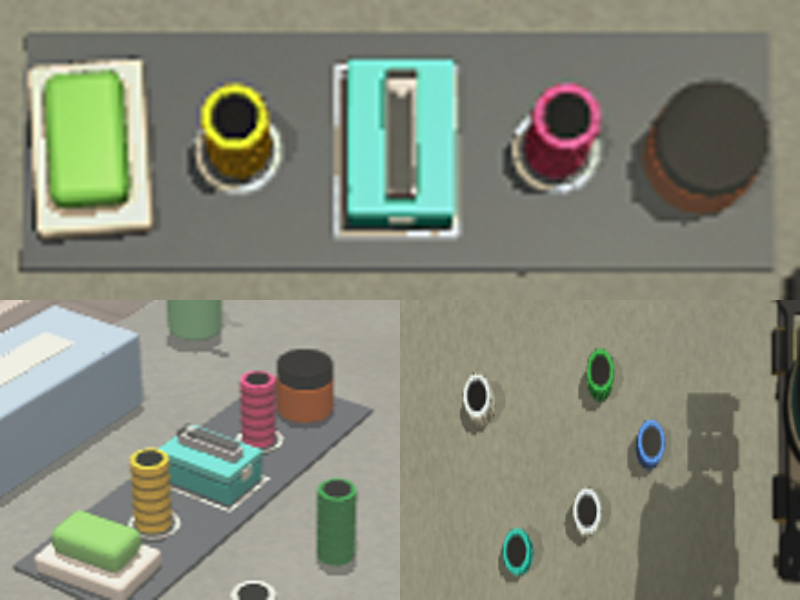

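Both rollers stand upright in their circles (yellow at crop 238,130, pink at 565,130). The case and clipper are centred, and the dish, jar and blue roller haven't moved. In the top view the arm only covers the varnish.

```bash
python3 -c "
from bench import ctrl
print(ctrl.hand_in())"
```

```text
the job is handed in; nothing more can be done
None
```

The job is handed in after about 37 s: case, clipper, pink roller and yellow roller were set in that order, each within about 2 mm by camera; jar, dish and blue roller were unmoved, and the varnish, hidden by the arm in the last check, was never approached.

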